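# Pack the sampling caddy

### The arm

A 6-joint arm with a two-finger parallel gripper is mounted at the origin on a cart in front of the work surface, level with it; the furniture and walls round the work are solid. World frame = base frame: x ahead of the robot, y to its left, z up, the work surface at z = 0. Lengths are in mm, angles in rad, forces in N, time in s.
With the tool pointing down it reaches from about 375 to 975 mm from the base axis. Payload 3.8 kg.
Tool frame: the origin (TCP) lies at the centre of the arm's flange, where the gripper is bolted on; the fingertips stand 166 mm ahead of it and the grasp point (between the pads) lies 147 mm ahead of it; z points along the fingers, y is the line along which they close (so a half turn about z gives the same grasp; the last joint's range is limited). The gripper opens to 88 mm and grips with 3 to 60 N. Pads are 18 mm wide; open, the fingers measure 123 mm over their backs; the gripper's body (75 mm by 187 mm) begins 45 mm behind the grasp point.
Start: joints at [-1.323, 0.264, 1.604, -0, 1.274, -0.037], TCP at [189.647, -647.807, 404.706] pointing down, gripper open.
Joint ranges: [-2.63, 2.63], [-0.94, 2.18], [0.31, 2.57], [-1.31, 4.45], [0, 2.66], [-2.55, 2.55]. Speed limits (rad/s): [2.57, 2.57, 3.14, 3.14, 3.14, 3.14].

### API

Orientations are given as a 3x3 rotation matrix whose columns are the frame's x, y, z axes.
In Python, from station import r gives the robot as it stands.
- The arm moves only by the shell command python3 -m handwheel FILE [FORCE], which reads ROWS from the file FILE. ROWS is one flat JSON list of numbers that holds 1 to 5 rows one after another, with no inner brackets; each row has 5 numbers: dx, dy, dz in mm, then a turn about the tool's z in rad, then the opening from 0.0 (shut) to 1.0 (fully open); each row is the pose to reach, as a shift and turn from the pose commanded when the command began, along the tool's axes at that moment; what a row does not reach only later rows make up. A row lasts 1/10 s, in which the tool goes at most 50 mm and 0.15 rad, less where a joint would pass 70% of its speed; a pose out of reach is approached as far as the arm can. The fingers move at their own pace and stop on an object; FORCE is the grip in N (left out, the last holds). Time passes only in rows, so rows that do not move let the fingers close. It prints the time, the measured TCP pose, the force, the opening and the grip force at its end. Input that does not fit is refused with a message, and nothing moves.
- r.get_state(): the state, without advancing time (a new reading comes with each control period).
- r.snapshot(name): name is "scene" or "top" or "wrist"; returns a dict with "image" (480x640x3 uint8, red, green, blue), "fx", "fy", "cx", "cy" (pixels), "world_from_camera" (4x4, takes a point from camera to world coordinates); the wrist camera has in their place "tool_from_camera" (4x4, takes a point from camera to tool coordinates, whose origin is the TCP and whose axes are the flange's). Camera axes: x right, y down, z forward; pixel columns grow to the right and rows downward; lengths in mm; the calibration is good to about 2 mm. The wrist camera is an equidistant fisheye: a pixel r from the principal point sees the ray r / f radians off the axis. A picture is of the moment at which its call begins: read the wrist's pose just before it. There is no depth.
- r.close_job(): hands the job in; it is judged then, once.
The state is a dict: "time_s": time; "q": joint angles; "dq": joint speeds; "joint_efforts": joint torques, N m; "tool_pos": TCP position; "ee_rot": TCP orientation; "wrist_force": force on the tool from outside, world axes, zero at the start; "ft_torque": the same for the moment, N m; "gripper_width": opening from 0.0 (shut) to 1.0 (fully open); "grasp_force": force on a finger pad.
Only numpy, scipy, OpenCV 4.12 (cv2) and the standard library are available. Lean on these libraries where they do the work, as an engineer would, in place of code of your own. Each camera call takes 0.05 s, during which the arm holds its last target. There are 200 camera calls.

### The job

Pack the grey sampling caddy: stand each of the three large vials that stand on the open bench upright in a square compartment of its own, and lay the marker pen flat in the long trough. The two small vials and the tweezers do not belong in it: leave them where they are, and do not tip any vial over.

Things in the scene. Friction and masses are not known exactly. Their poses are not given: they have to be found in the camera images.
- caddy: grey plastic caddy fixed to the bench, 116 (x) x 166 (y) x 26 high, plus 11 mm tab at each y end. Origin: centre of underside, z up; mm. Three square compartments 50x50 inside, centres (x,y) (29,-54), (29,0), (29,54), floor z 4, walls 4 thick to z 26. Trough 42 (x) x 158 (y), centre (-33,0), bed z 20, rim z 26. Solid land 16 wide between trough and compartments.
- vial_a: large glass sample vial with amber contents and a white ribbed screw cap, standing upright: body 27 mm in diameter up to 50 mm height, cap 23 mm in diameter above that, 61 mm tall in all, 24 g. Origin: centre of its underside; z up along its axis. The three large vials are interchangeable.
- vial_b: large glass sample vial with amber contents and a white ribbed screw cap, standing upright: body 27 mm in diameter up to 50 mm height, cap 23 mm in diameter above that, 61 mm tall in all, 24 g. Origin: centre of its underside; z up along its axis. The three large vials are interchangeable.
- vial_c: large glass sample vial with amber contents and a white ribbed screw cap, standing upright: body 27 mm in diameter up to 50 mm height, cap 23 mm in diameter above that, 61 mm tall in all, 24 g. Origin: centre of its underside; z up along its axis. The three large vials are interchangeable.
- marker: white marker pen with a blue cap, lying flat, 127 mm long along its y, 12 mm wide (x), 14 mm high. Origin: centre of its underside as it lies at the start; z up.
- small_vial_a: small glass vial with a white cap, standing upright, clearly smaller than the others: 17 mm in diameter, 38 mm tall, pale contents. Does not belong in the caddy. Origin: centre of its underside; z up.
- small_vial_b: small glass vial with a white cap, standing upright, clearly smaller than the others: 17 mm in diameter, 38 mm tall, pale contents. Does not belong in the caddy. Origin: centre of its underside; z up.
- tweezers: slim steel tweezers lying flat, 124 mm long along their y, 14 mm wide, 8 mm high. Do not belong in the caddy. Origin: centre of their underside; z up.
Not all that is in view belongs to the job. Leave any red look-alike of the marker alone.

How it is judged:
By the outcome, as a careful person would: the job done as asked, in the order asked, and still so for the second after the job is handed in, with the robot touching nothing.
It also fails if it takes over 102 s, if anything falls off the work surface, if the arm or the gripper's body presses on something with over 40 N, if the wrist force passes 120 N, or if a joint passes its speed limit or range.

## Working session

There is one attempt and no reset: what is moved stays moved. The work goes in short steps, Python scripts to look and compute and a shell command to move; the robot and the scene stay as the last step left them, time stands still between calls to the robot, and variables do not carry over. Pictures are saved under pics/ and viewed, at most 14 in all, crops included, and the job is handed in when it is done.

```bash
mkdir -p pics; ls; python3 - <<'E'
from station import r
import cv2, numpy as np
for n in("top","scene"):
    s=r.snapshot(n); cv2.imwrite(f"pics/{n}0.png",s["image"][:,:,::-1]); print(n,s["fx"],s["fy"],s["cx"],s["cy"]);print(np.round(s["world_from_camera"],3))
st=r.get_state();print(st["time_s"],st["tool_pos"],np.round(st["ee_rot"],3))
s=r.snapshot("wrist");print({k:v for k,v in s.items() if k!="image"})
E
```

```text
pics
top 565.3483927620331 565.3483927620331 319.8756504000183 236.65760391815712
[[-6.000000e-03 -9.760000e-01  2.180000e-01  2.449540e+02]
 [-1.000000e+00  5.000000e-03 -3.000000e-03 -8.208300e+01]
 [ 2.000000e-03 -2.180000e-01 -9.760000e-01  1.506573e+03]
 [ 0.000000e+00  0.000000e+00  0.000000e+00  1.000000e+00]]
scene 527.3678088888735 527.3678088888735 316.4763396306371 242.04485372578804
[[-5.65000e-01 -3.75000e-01  7.35000e-01 -3.12353e+02]
 [-8.25000e-01  2.47000e-01 -5.08000e-01  5.33154e+02]
 [ 9.00000e-03 -8.94000e-01 -4.49000e-01  6.01253e+02]
 [ 0.00000e+00  0.00000e+00  0.00000e+00  1.00000e+00]]
0.1 [ 189.54811273 -647.51807009  403.52541225] [[ 0.96   0.281 -0.   ]
 [ 0.281 -0.96   0.002]
 [ 0.    -0.002 -1.   ]]
{'fx': 371.64829954431775, 'fy': 371.64829954431775, 'cx': 315.5218610005113, 'cy': 248.8912652461044, 'tool_from_camera': array([[-6.47820032e-04, -9.53071734e-01, -3.02743869e-01,
         7.93723793e+01],
       [ 9.99999266e-01, -9.27445080e-04,  7.79874205e-04,
         2.28304564e-01],
       [-1.02405437e-03, -3.02743142e-01,  9.53071635e-01,
         1.98942921e+01],
       [ 0.00000000e+00,  0.00000000e+00,  0.00000000e+00,
         1.00000000e+00]])}
```

View pics/top0.png

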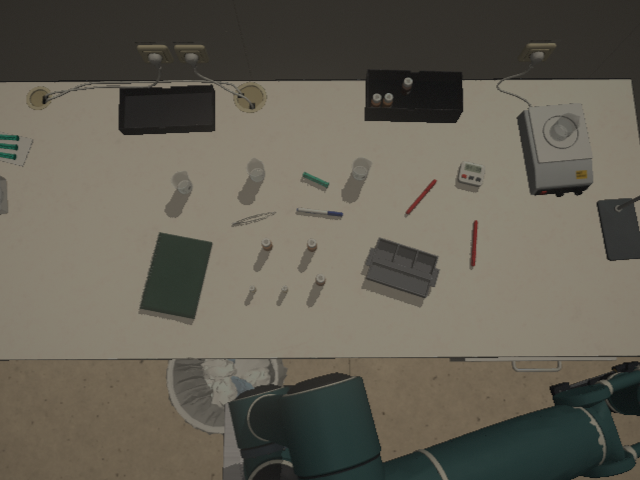

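View pics/scene0.png

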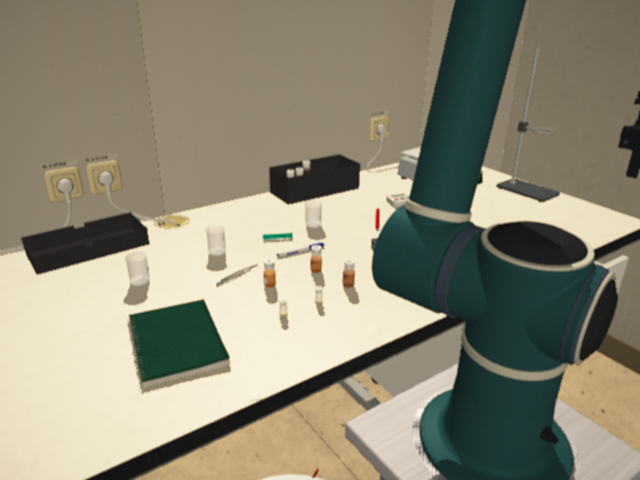

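The top view shows the vial caps at (267,243), (312,243) and (320,280), and the small vials at (252,289) and (284,289). The marker runs from (297,211) to (343,214), and the caddy is near (401,268) with its trough towards the robot. The scene view shows the three amber vials at (269,273), (316,259) and (349,273), and the marker at (300,250). The arm hides the caddy there.

```bash
cat > h.py <<'E'
import numpy as np, cv2
from station import r
def shot(n):
    st=r.get_state(); s=r.snapshot(n)
    if n=="wrist":
        T=np.eye(4); T[:3,:3]=st["ee_rot"]; T[:3,3]=st["tool_pos"]; s["T"]=T@s["tool_from_camera"]; s["fish"]=True
    else: s["T"]=np.array(s["world_from_camera"]); s["fish"]=False
    return s
def ray(s,p):
    x=(p[0]-s["cx"])/s["fx"]; y=(p[1]-s["cy"])/s["fy"]
    if s["fish"]:
        t=np.hypot(x,y); k=np.sin(t)/t if t>1e-9 else 1; d=np.array([x*k,y*k,np.cos(t)])
    else: d=np.array([x,y,1.])
    d=s["T"][:3,:3]@d
    return s["T"][:3,3],d/np.linalg.norm(d)
def plane(s,p,z):
    o,d=ray(s,p); return o+d*(z-o[2])/d[2]
def tri(rays):
    """closest point of rays; also rms miss"""
    A=[np.eye(3)-np.outer(d,d) for o,d in rays]
    X=np.linalg.solve(sum(A),sum(a@o for a,(o,d) in zip(A,rays)))
    return X,[round(float(np.linalg.norm(a@(X-o))),1) for a,(o,d) in zip(A,rays)]
def blobs(m,a=20):
    n,l,st,c=cv2.connectedComponentsWithStats(m.astype(np.uint8))
    return [(c[i],st[i]) for i in range(1,n) if st[i][4]>=a]
def proj(s,X):
    v=np.linalg.inv(s["T"])@np.append(X,1); v=v[:3]
    if s["fish"]:
        t=np.arctan2(np.hypot(v[0],v[1]),v[2]); h=np.hypot(v[0],v[1]); return np.array([s["cx"]+s["fx"]*t*v[0]/h,s["cy"]+s["fy"]*t*v[1]/h])
    return np.array([s["cx"]+s["fx"]*v[0]/v[2],s["cy"]+s["fy"]*v[1]/v[2]])
def save(s,name,crop=None,k=1):
    im=s["image"][:,:,::-1]
    if crop: x0,y0,x1,y1=crop; im=im[y0:y1,x0:x1]
    cv2.imwrite(f"pics/{name}.png",cv2.resize(im,None,fx=k,fy=k,interpolation=cv2.INTER_CUBIC))
E
python3 - <<'E'
from h import *
t=shot("top")
for n,p,z in [("v1",(267,243),61),("v2",(312,243),61),("v3",(320,280),61),("s1",(252,289),38),("s2",(284,289),38),("m1",(297,211),7),("m2",(343,214),7),("caddy",(401,268),26)]:
    print(n,plane(t,p,z).round(0))
sc=shot("scene"); g=shot("top")
print([tri([ray(t,a),ray(sc,b)]) for a,b in [((267,243),(269,263)),((312,243),(316,250)),((320,280),(349,263))]])
E
```

```text
v1 [552.  52.  61.]
v2 [551. -66.  61.]
v3 [453. -86.  61.]
s1 [434.  91.  38.]
s2 [434.   8.  38.]
m1 [652. -24.   7.]
m2 [ 643. -151.    7.]
caddy [ 489. -301.   26.]
[(array([554.34871701,  54.24855643,  54.96444692]), [2.5, 2.5]), (array([553.42122526, -64.98017207,  52.75093537]), [1.1, 1.1]), (array([455.41110338, -84.52745167,  58.41085927]), [2.3, 2.3])]
```

```bash
echo '[40, -27, 0, 0, 1, 80, -54, 0, 0, 1, 120, -80, 0, 0, 1, 160, -107, 0, 0, 1, 200, -134, 0, 0, 1]' > mv.in && python3 -m handwheel mv.in 20; echo '[40, -27, 0, 0, 1, 80, -54, 0, 0, 1, 120, -80, 0, 0, 1, 160, -107, 0, 0, 1, 180, -118, 0, 0, 1]' > mv.in && python3 -m handwheel mv.in; echo '[0, 0, 0, 0, 1, 0, 0, 0, 0, 1]' > mv.in && python3 -m handwheel mv.in; python3 - <<'E'
from h import *
s=shot("wrist"); save(s,"w1"); st=r.get_state(); print(st["tool_pos"],np.round(st["ee_rot"],3))
import pickle; pickle.dump(s,open("w1.pkl","wb"))
E
```

```text
time_s: 0.8
tool_pos: [344.8, -461.5, 404.8]
ee_rot: [[0.96, 0.28, 0.0], [0.28, -0.96, -0.0], [0.0, 0.0, -1.0]]
wrist_force: [0.7, 0.7, -0.1]
gripper_width: 0.994
grasp_force: 0.0
time_s: 1.3
tool_pos: [485.2, -296.1, 404.9]
ee_rot: [[0.959, 0.284, 0.001], [0.284, -0.959, 0.001], [0.001, -0.0, -1.0]]
wrist_force: [-0.5, -1.5, 0.2]
gripper_width: 1.003
grasp_force: 0.0
time_s: 1.5
tool_pos: [483.6, -298.9, 404.7]
ee_rot: [[0.959, 0.283, -0.0], [0.283, -0.959, -0.0], [-0.001, 0.0, -1.0]]
wrist_force: [-0.3, -0.7, 0.7]
gripper_width: 0.998
grasp_force: 0.0
[ 483.22342384 -299.51656949  404.66003475] [[ 0.96   0.281 -0.001]
 [ 0.281 -0.96  -0.   ]
 [-0.001  0.    -1.   ]]
```

View pics/w1.png

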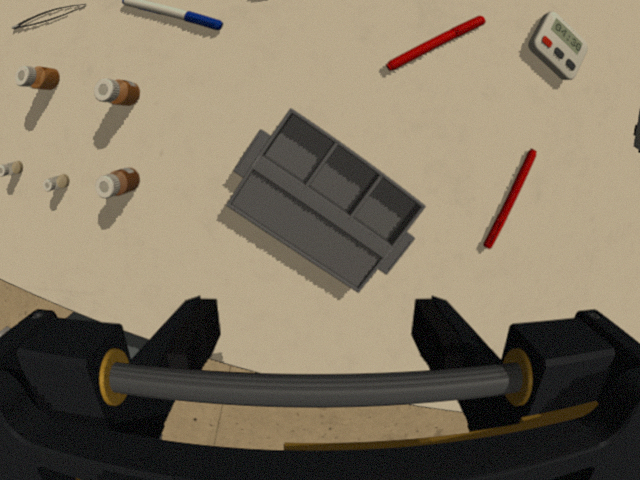

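Wrist view 1 shows the caddy rim corners at about (291,110), (424,206), (359,291) and (229,206), the vial caps at (25,76), (103,91) and (106,187), and the marker from (123,3) to (221,24).

```bash
echo '[16, -42, 0, 0, 1, 32, -84, 0, 0, 1, 42, -112, 0, 0, 1, 42, -112, 0, 0, 1, 42, -112, 0, 0, 1]' > mv.in && python3 -m handwheel mv.in;  python3 - <<'E'
from h import *; import pickle
s=shot("wrist"); save(s,"w2"); pickle.dump(s,open("w2.pkl","wb"))
E
echo '[16, -42, 0, 0, 1, 32, -84, 0, 0, 1, 42, -112, 0, 0, 1, 42, -112, 0, 0, 1, 42, -112, 0, 0, 1]' > mv.in && python3 -m handwheel mv.in; python3 - <<'E'
from h import *; import pickle
s=shot("wrist"); save(s,"w3"); pickle.dump(s,open("w3.pkl","wb"))
print(r.get_state()["tool_pos"])
E
```

```text
time_s: 2.05
tool_pos: [491.9, -180.7, 404.9]
ee_rot: [[0.96, 0.281, 0.0], [0.281, -0.96, -0.001], [-0.0, 0.001, -1.0]]
wrist_force: [0.2, -0.7, -0.4]
gripper_width: 1.001
grasp_force: 0.0
time_s: 2.6
tool_pos: [501.4, -61.7, 404.8]
ee_rot: [[0.96, 0.281, 0.0], [0.281, -0.96, -0.001], [-0.0, 0.001, -1.0]]
wrist_force: [0.3, 0.5, 0.9]
gripper_width: 1.001
grasp_force: 0.0
[501.39213872 -62.08644334 404.72320297]
```

View pics/w2.png

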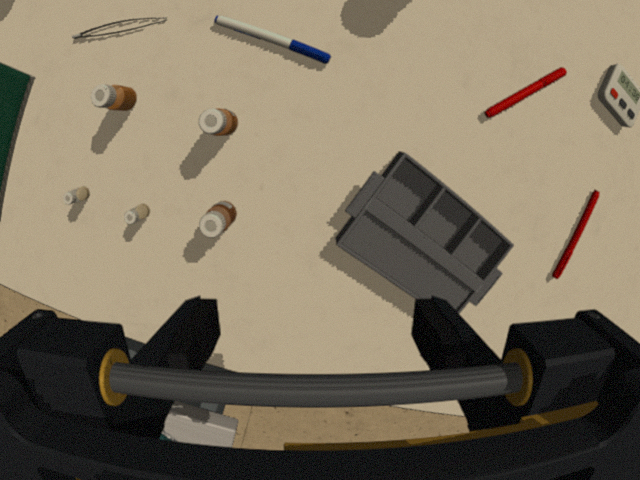

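View pics/w3.png

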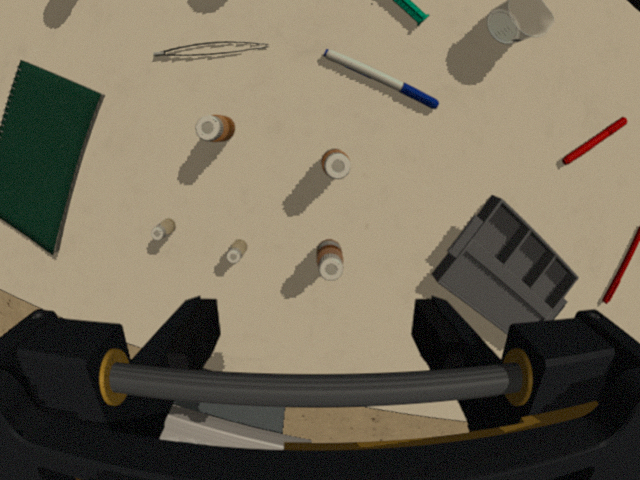

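```bash
python3 - <<'E'
from h import *; import pickle
w=[pickle.load(open(f"w{i}.pkl","rb")) for i in (1,2,3)]
# caps: low-saturation bright pixels near eyeballed spots
P={"v1":[(25,76),(102,96),(208,127)],"v2":[(103,91),(213,121),(338,165)],"v3":[(106,187),(213,221),(331,268)]}
caps={}
for n,ps in P.items():
    rs=[];cs=[]
    for s,p in zip(w,ps):
        hsv=cv2.cvtColor(s["image"],cv2.COLOR_RGB2HSV); Y,X=np.mgrid[:480,:640]
        m=(hsv[...,1]<45)&(hsv[...,2]>110)&(np.hypot(X-p[0],Y-p[1])<20)
        b=max(blobs(m,10),key=lambda b:b[1][4]) ; c=b[1][:2]+b[1][2:4]/2-0.5; cs.append((c.round(1).tolist(),int(b[1][2]),int(b[1][3]))); rs.append(ray(s,c))
    X,e=tri(rs); print(n,X.round(1),e,cs,"at z61:",plane(w[2],cs[2][0],58).round(1))
print("eye",{n:(lambda t:(t[0].round(1),t[1]))(tri([ray(s,p) for s,p in zip(w,ps)])) for n,ps in P.items()})
for n,a in {"m_w":[(123,3),(216,18),(325,51)],"m_b":[(221,24),(328,59),(437,104)],
 "cNWtop":[(291,110),(402,152),(493,197)],"cNE":[(424,206),(512,243),(577,276)],"cSW":[(229,206),(336,240),(433,277)],"cSE":[(359,291),(462,309)]}.items():
    X,e=tri([ray(s,p) for s,p in zip(w,a)]); print(n,X.round(1),e,[plane(s,p,26 if n[0]=='c' else 7)[:2].round(1) for s,p in zip(w,a)])
E
```

```text
v1 [568.   50.2  58.6] [0.6, 0.9, 0.4] [([25.0, 68.5], 5, 6), ([106.0, 87.5], 9, 6), ([213.5, 119.5], 10, 8)] at z61: [568.   50.8  58. ]
v2 [563.3 -65.2  52.8] [1.5, 2.0, 0.5] [([107.5, 82.0], 12, 7), ([212.5, 116.0], 22, 15), ([338.0, 157.5], 21, 10)] at z61: [564.  -64.7  58. ]
v3 [472.  -91.2  57.4] [0.7, 0.9, 0.1] [([108.0, 179.5], 11, 10), ([216.0, 216.5], 13, 12), ([336.0, 261.0], 11, 11)] at z61: [472.1 -91.   58. ]
eye {'v1': (array([559.6,  56.2,  50.8]), [0.2, 0.5, 0.4]), 'v2': (array([556.8, -67.1,  58.7]), [1.5, 1.3, 1.1]), 'v3': (array([464.4, -89. ,  55.5]), [1.6, 2.8, 1.1])}
m_w [662.  -25.1   5.7] [3.0, 1.3, 1.7] [array([658.6, -26.2]), array([663.1, -25.5]), array([663.5, -25.2])]
m_b [ 647.9 -150.1    6.5] [0.9, 1.2, 0.3] [array([ 648.6, -150.6]), array([ 646.7, -149.5]), array([ 647.9, -150.3])]
cNWtop [ 576.9 -247.4    7.3] [0.7, 1.8, 1.4] [array([ 576.2, -248.2]), array([ 577.4, -244.4]), array([ 576. , -236.1])]
cNE [ 525.4 -402.9   22. ] [1.0, 0.9, 0.3] [array([ 524.9, -401.6]), array([ 526.7, -399.8]), array([ 526.2, -399.2])]
cSW [ 467.3 -210.9    8.3] [2.4, 1.7, 0.8] [array([ 469.2, -213.8]), array([ 473.6, -208.5]), array([ 473.2, -202.8])]
cSE [ 437.8 -358.6   53.1] [8.1, 8.1] [array([ 418.4, -366.8]), array([ 436.5, -372.3])]
```

Wrist views 2 and 3 show the vials, marker and caddy from shifted positions. In view 3 the caps are at (208,127), (338,165) and (331,268), and the marker runs from (325,51) to (437,104). I'll zoom in to fix the rim corners and cap centres.

```bash
python3 - <<'E'
from h import *; import pickle
w=[pickle.load(open(f"w{i}.pkl","rb")) for i in (1,2,3)]
def crop(s,x0,y0,ww,hh,k):
    return cv2.resize(s["image"][y0:y0+hh,x0:x0+ww,::-1],None,fx=k,fy=k,interpolation=cv2.INTER_CUBIC)
a=crop(w[0],220,100,220,200,3.6); cv2.imwrite("pics/z1.png",cv2.convertScaleAbs(a,alpha=1.8,beta=10)[:600])
b=crop(w[2],190,100,160,190,3); c=crop(w[1],90,70,50,190,3);d=crop(w[1],195,70,50,190,3)
cv2.imwrite("pics/z2.png",np.hstack([b,c,d])) # b w3 origin(190,100); c,d w2
print(np.hstack([b,c,d]).shape)
E
```

```text
(570, 780, 3)
```

View pics/z1.png

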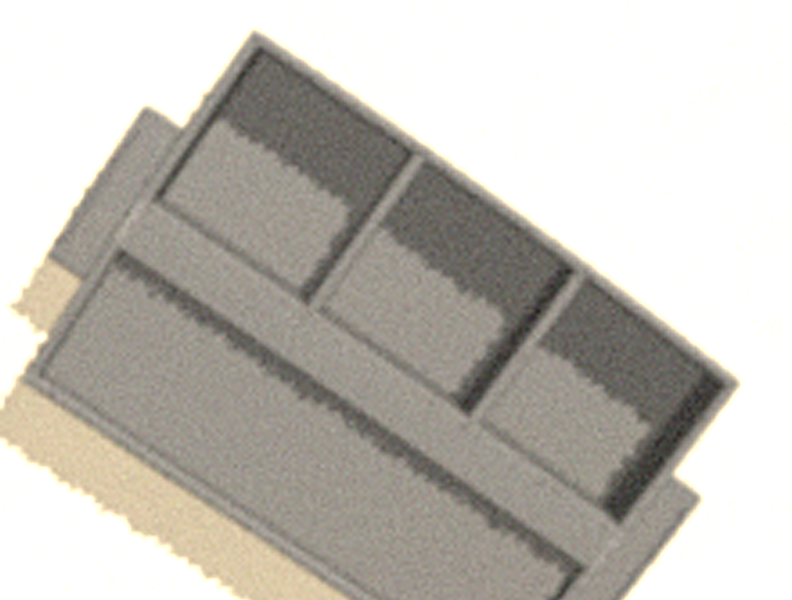

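View pics/z2.png

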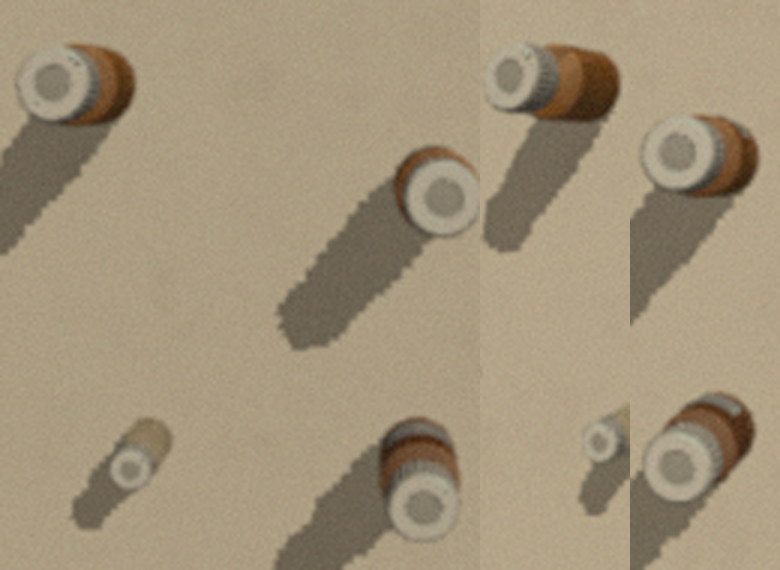

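The zooms give cap centres to about 0.3 px. In the z1 crop the rim corners are at (254,33), (737,382) and (35,378), and the divider ends at (418,157), (313,300), (580,275) and (472,412).

```bash
python3 - <<'E'
from h import *; import pickle
w=[pickle.load(open(f"w{i}.pkl","rb")) for i in (1,2,3)]
for n,a,b in [("v1",(100,95),(207.7,127.4)),("v2",(210.7,120.7),(336.7,165)),("v3",(210.4,224.7),(331.7,268.4))]:
    X,e=tri([ray(w[1],a),ray(w[2],b)]); print(n,X.round(1),e,plane(w[1],a,61).round(1),plane(w[2],b,61).round(1))
px=np.array([(254,33),(737,382),(35,378),(418,157),(313,300),(580,275),(472,412)])
cp=np.array([(58,83),(58,-83),(-58,83),(54,27),(4,27),(54,-27),(4,-27)],float)
for z in(16,26,36):
    W=np.array([plane(w[0],((u+.5)/3.6-.5+220,(v+.5)/3.6-.5+100),z)[:2] for u,v in px])
    a=(cp-cp.mean(0))@[1,1j]; b=(W-W.mean(0))@[1,1j]; k=(b*a.conj()).sum()/(abs(a)**2).sum()
    th=np.angle(k); R=np.array([[np.cos(th),-np.sin(th)],[np.sin(th),np.cos(th)]]); t=W.mean(0)-R@cp.mean(0)
    print("z",z,"scale",abs(k).round(3),"yaw",np.degrees(th).round(2),"c",t.round(1),"res",np.abs(b/np.exp(1j*th)/abs(k)-a).round(1),[(R@np.array(c)+t).round(1) for c in [(29,-54),(29,0),(29,54),(-33,0)]])
for p in [(505,25),(530,15)]: print("beaker",plane(w[2],p,0).round(0))
E
```

```text
v1 [560.   53.8  59.4] [0.0, 0.0] [560.   52.7  61. ] [560.1  53.3  61. ]
v2 [557.1 -65.7  56.7] [0.2, 0.2] [557.1 -66.9  61. ] [557.5 -65.3  61. ]
v3 [465.1 -88.8  61.7] [0.0, 0.0] [464.9 -88.6  61. ] [464.9 -88.9  61. ]
z 16 scale 0.999 yaw -18.49 c [ 497.  -307.7] res [1.3 1.6 1.4 0.7 1.9 1.1 0.9] [array([ 507.4, -368.1]), array([ 524.5, -316.9]), array([ 541.7, -265.7]), array([ 465.7, -297.2])]
z 26 scale 0.972 yaw -18.49 c [ 498.  -306.9] res [1.3 1.6 1.4 0.7 1.9 1.1 0.9] [array([ 508.4, -367.3]), array([ 525.5, -316.1]), array([ 542.6, -264.9]), array([ 466.7, -296.5])]
z 36 scale 0.945 yaw -18.49 c [ 499.  -306.2] res [1.3 1.6 1.4 0.7 1.9 1.1 0.9] [array([ 509.3, -366.6]), array([ 526.5, -315.4]), array([ 543.6, -264.2]), array([ 467.7, -295.7])]
beaker [ 771. -204.    0.]
beaker [ 801. -233.    0.]
```

Heights agree with the text: the caps come out at 57–62 mm. The caddy is at (498,-307), yaw -18.5°. Vial 3 goes first, with the tool turned so the fingers close along the caddy's x.

```bash
echo '[-12, 5, 28, -0.15, 1, -25, 9, 56, -0.3, 1, -36, 13, 84, -0.45, 1, -42, 15.6, 112, -0.6, 1, -42.5, 15.6, 140, -0.75, 1]' > mv.in && python3 -m handwheel mv.in; echo '[0, 0, 0, -0.15, 1, 0, 0, 0, -0.213, 1, 0, 0, 0, -0.213, 1, 0, 0, 0, -0.213, 1]' > mv.in && python3 -m handwheel mv.in;python3 - <<'E'
from h import *
s=shot("wrist"); save(s,"w4"); st=r.get_state(); print(st["tool_pos"].round(1) if hasattr(st["tool_pos"],"round") else st["tool_pos"],np.round(st["ee_rot"],3),proj(s,[465,-89,61]),st["q"])
g=np.array(st["tool_pos"])+147*np.array(st["ee_rot"])[:,2]; print("grasp",g,"tool shift to v3",np.array(st["ee_rot"]).T@(np.array([465,-89,45])-g))
E
```

```text
time_s: 3.15
tool_pos: [464.1, -89.9, 263.7]
ee_rot: [[0.508, 0.861, 0.0], [0.861, -0.508, -0.001], [-0.001, 0.0, -1.0]]
wrist_force: [1.3, 0.2, 0.7]
gripper_width: 0.997
grasp_force: 0.0
time_s: 3.55
tool_pos: [464.9, -88.8, 264.8]
ee_rot: [[0.321, 0.947, 0.0], [0.947, -0.321, -0.0], [-0.0, 0.0, -1.0]]
wrist_force: [0.3, -1.7, -0.1]
gripper_width: 1.001
grasp_force: 0.0
[465.  -88.6 265. ] [[ 0.32   0.947  0.001]
 [ 0.947 -0.32  -0.   ]
 [-0.     0.001 -1.   ]] [314.14803471 284.96474852] [-2.40784014e-01  1.67685924e-02  2.16185085e+00 -2.57709818e-04
  9.62400655e-01  8.53127607e-02]
grasp [465.04232306 -88.62041876 117.95829809] tool shift to v3 [-3.61328353e-01  3.85156247e-02  7.29583929e+01]
```

View pics/w4.png

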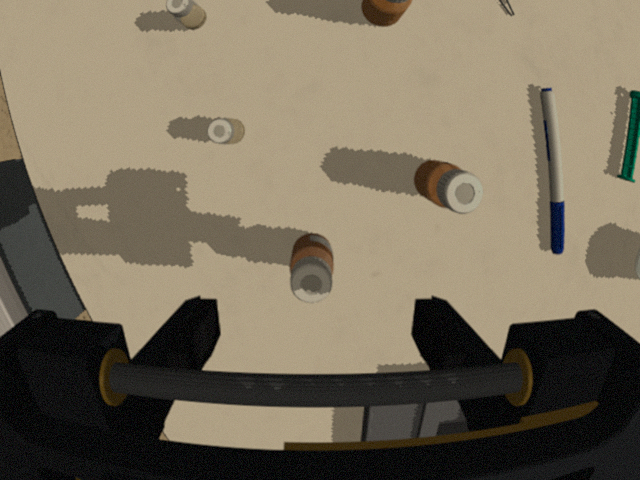

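The cap sits at (312,283), against a predicted (314,285), so the vial is centred between the fingers. Descend and grasp.

```bash
echo '[0, 0, 30, 0, 1, 0, 0, 55, 0, 1, 0, 0, 73, 0, 1, 0, 0, 73, 0, 1, 0, 0, 73, 0, 0.2]' > mv.in && python3 -m handwheel mv.in 15; echo '[0, 0, 0, 0, 0.2, 0, 0, 0, 0, 0.2, 0, 0, 0, 0, 0.2, 0, 0, 0, 0, 0.2, 0, 0, 0, 0, 0.2]' > mv.in && python3 -m handwheel mv.in
```

```text
time_s: 4.1
tool_pos: [464.9, -87.7, 191.9]
ee_rot: [[0.318, 0.948, -0.0], [0.948, -0.318, 0.0], [-0.0, -0.0, -1.0]]
wrist_force: [0.6, -0.1, -0.9]
gripper_width: 0.928
grasp_force: 0.0
time_s: 4.6
tool_pos: [464.9, -87.5, 192.0]
ee_rot: [[0.317, 0.948, 0.001], [0.948, -0.317, -0.0], [0.0, 0.001, -1.0]]
wrist_force: [0.0, -0.3, 0.1]
gripper_width: 0.481
grasp_force: 0.0
```

```bash
echo '[0, 0, 0, 0, 0.2, 0, 0, 0, 0, 0.2, 0, 0, 0, 0, 0.2, 0, 0, -30, 0, 0.2, 0, 0, -60, 0, 0.2]' > mv.in && python3 -m handwheel mv.in; echo '[-35, 18, 0, 0, 0.2, -75, 39, 0, 0, 0.2, -115, 59, 0, 0, 0.2, -155, 80, 0, 0, 0.2, -195, 101, 0, 0, 0.2]' > mv.in && python3 -m handwheel mv.in;echo '[-35, 18, 0, 0, 0.2, -56.5, 29, 0, 0, 0.2, -56.5, 29, 0, 0, 0.2, -56.5, 29, 0, 0, 0.2]' > mv.in && python3 -m handwheel mv.in; python3 - <<'E'
from h import *
s=shot("wrist"); save(s,"w5"); st=r.get_state(); R=np.array(st["ee_rot"])
g=np.array(st["tool_pos"])+147*R[:,2]; print("grasp",g,"shift",R.T@(np.array([508.4,-367.3,49])-g), st["grasp_force"])
E
```

```text
time_s: 5.1
tool_pos: [463.9, -87.3, 251.1]
ee_rot: [[0.317, 0.948, -0.004], [0.948, -0.317, 0.001], [-0.0, -0.004, -1.0]]
wrist_force: [0.6, -0.5, -0.5]
gripper_width: 0.301
grasp_force: 15.0
time_s: 5.6
tool_pos: [498.7, -306.2, 251.6]
ee_rot: [[0.317, 0.948, -0.0], [0.948, -0.317, 0.0], [0.0, -0.0, -1.0]]
wrist_force: [1.1, -0.4, -0.1]
gripper_width: 0.304
grasp_force: 15.0
time_s: 6.0
tool_pos: [507.9, -367.4, 251.1]
ee_rot: [[0.319, 0.948, -0.001], [0.948, -0.319, 0.001], [0.001, -0.001, -1.0]]
wrist_force: [-0.7, 0.8, -0.2]
gripper_width: 0.303
grasp_force: 15.0
grasp [ 507.69321489 -366.38406537  104.07792655] shift [-0.69652737  1.04746272 55.07571285] 14.98782305046916
```

View pics/w5.png

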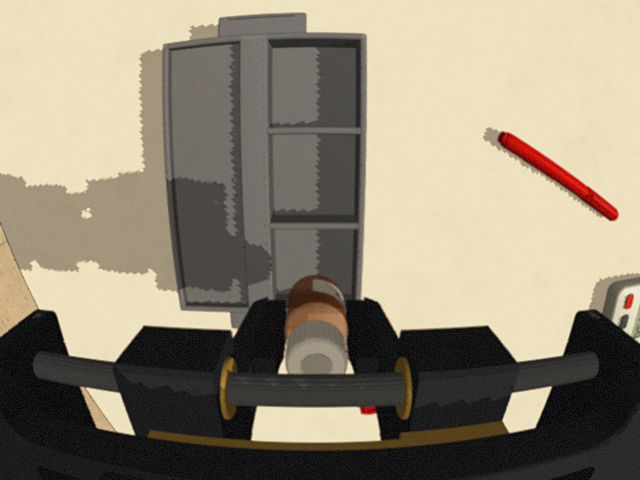

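The vial is held between the fingers at (316,330), and the target compartment lies right below, its divider at (269..360, 225). I'll check the caddy pose from this view, and triangulate its rim height against view 1.

```bash
python3 - <<'E'
from h import *; import pickle
w=pickle.load(open("w1.pkl","rb")); s=shot("wrist")
px=np.array([(254,33),(737,382),(35,378),(418,157),(313,300),(580,275),(472,412)]); f=lambda p:((p[0]+.5)/3.6-.5+220,(p[1]+.5)/3.6-.5+100)
A=[(366,35),None,(164,46),(359,130),(270,130),(358,225),(271,225)]
cp=np.array([(58,83),(58,-83),(-58,83),(54,27),(4,27),(54,-27),(4,-27)],float)
i=[j for j in range(7) if A[j]]
for j in i: X,e=tri([ray(w,f(px[j])),ray(s,A[j])]); print(cp[j],X.round(1),e)
W=np.array([plane(s,A[j],26)[:2] for j in i]); c=cp[i]
a=(c-c.mean(0))@[1,1j]; b=(W-W.mean(0))@[1,1j]; k=(b*a.conj()).sum()/(abs(a)**2).sum(); th=np.angle(k)
R=np.array([[np.cos(th),-np.sin(th)],[np.sin(th),np.cos(th)]]); t=W.mean(0)-R@c.mean(0)
print(abs(k),np.degrees(th),t,abs(b/k-a).round(1),[(R@np.array(q)+t).round(1) for q in [(29,-54),(29,0),(29,54),(-33,0)]])
E
```

```text
[58. 83.] [ 576.9 -247.4   29.6] [0.0, 0.0]
[-58.  83.] [ 474.  -216.4   40.1] [0.2, 0.2]
[54. 27.] [ 557.1 -297.5   25.2] [0.7, 0.7]
[ 4. 27.] [ 512.1 -281.8   30.4] [0.8, 0.8]
[ 54. -27.] [ 540.  -349.8   21. ] [0.7, 0.7]
[  4. -27.] [ 494.6 -331.8   29.3] [0.9, 0.9]
0.9817898484456166 -18.26203759933198 [ 497.62858467 -306.14214087] [0.4 0.4 0.4 0.8 0.4 0.4] [array([ 508.2, -366.5]), array([ 525.2, -315.2]), array([ 542.1, -263.9]), array([ 466.3, -295.8])]
```

```bash
echo '[0, 0.5, 20, 0, 0.2, 0, 0.5, 35, 0, 0.2, 0, 0.5, 45, 0, 0.2, 0, 0.5, 52, 0, 0.2, 0, 0.5, 55, 0, 0.2]' > mv.in && python3 -m handwheel mv.in; echo '[0, 0, 0, 0, 0.2, 0, 0, 0, 0, 0.6, 0, 0, 0, 0, 0.6, 0, 0, 0, 0, 0.6, 0, 0, 0, 0, 0.6]' > mv.in && python3 -m handwheel mv.in;echo '[0, 0, -20, 0, 0.6, 0, 0, -60, 0, 1, 0, 0, -100, 0, 1]' > mv.in && python3 -m handwheel mv.in; python3 - <<'E'
from h import *
st=r.get_state(); R=np.array(st["ee_rot"]); g=np.array(st["tool_pos"])+147*R[:,2]
print(g,"to v2",R.T@(np.array([557.2,-66.2,45])-g)); s=shot("wrist"); save(s,"w6")
E
```

```text
time_s: 6.6
tool_pos: [508.5, -366.8, 195.6]
ee_rot: [[0.317, 0.948, -0.001], [0.948, -0.317, 0.001], [0.001, -0.002, -1.0]]
wrist_force: [-3.4, 1.3, 9.9]
gripper_width: 0.299
grasp_force: 15.0
time_s: 7.1
tool_pos: [508.8, -367.6, 197.1]
ee_rot: [[0.317, 0.948, 0.0], [0.948, -0.317, -0.0], [-0.0, 0.001, -1.0]]
wrist_force: [-0.3, -0.1, -0.5]
gripper_width: 0.599
grasp_force: 0.0
time_s: 7.4
tool_pos: [508.2, -367.1, 296.6]
ee_rot: [[0.317, 0.948, -0.002], [0.948, -0.317, 0.002], [0.001, -0.003, -1.0]]
wrist_force: [0.4, -0.3, -0.5]
gripper_width: 0.754
grasp_force: 0.0
[ 507.87923424 -366.83228859  149.64380549] to v2 [300.63705255 -48.40781712 105.05561755]
```

```bash
echo '[40, -6, 0, 0, 1, 85, -14, 0, 0, 1, 130, -21, 0, 0, 1, 175, -28, 0, 0, 1, 220, -35, 0, 0, 1]' > mv.in && python3 -m handwheel mv.in; echo '[40, -7, 0, 0, 1, 70, -11.5, 0, 0, 1, 80.6, -13.4, 20, 0, 1, 80.6, -13.4, 30, 0, 1, 80.6, -13.4, 30, 0, 1]' > mv.in && python3 -m handwheel mv.in; python3 - <<'E'
from h import *
s=shot("wrist"); save(s,"w7"); st=r.get_state(); R=np.array(st["ee_rot"]); g=np.array(st["tool_pos"])+147*R[:,2]
print(g,"to v2",R.T@(np.array([557.2,-66.2,45])-g))
# cap check: bright unsaturated blob near predicted
p=proj(s,[557.2,-66.2,61]); print("pred",p)
hsv=cv2.cvtColor(s["image"],cv2.COLOR_RGB2HSV); Y,X=np.mgrid[:480,:640]
m=(hsv[...,0]<14)&(hsv[...,1]>110)&(hsv[...,2]>50)&(np.hypot(X-p[0],Y-p[1])<60)
print([(c.round(1),b) for c,b in blobs(m,60)])
E
```

```text
time_s: 7.95
tool_pos: [545.4, -146.1, 296.9]
ee_rot: [[0.318, 0.948, 0.001], [0.948, -0.318, -0.0], [0.0, 0.001, -1.0]]
wrist_force: [0.2, 0.5, 0.3]
gripper_width: 1.0
grasp_force: 0.0
time_s: 8.45
tool_pos: [557.1, -66.9, 264.7]
ee_rot: [[0.317, 0.949, -0.004], [0.949, -0.317, 0.0], [-0.001, -0.004, -1.0]]
wrist_force: [0.4, 0.6, 0.5]
gripper_width: 1.001
grasp_force: 0.0
[557.26562553 -67.44974258 118.67588849] to v2 [ 1.21829493 -0.28741659 73.67588382]
pred [315.18423423 283.3178752 ]
[]
```

View pics/w7.png

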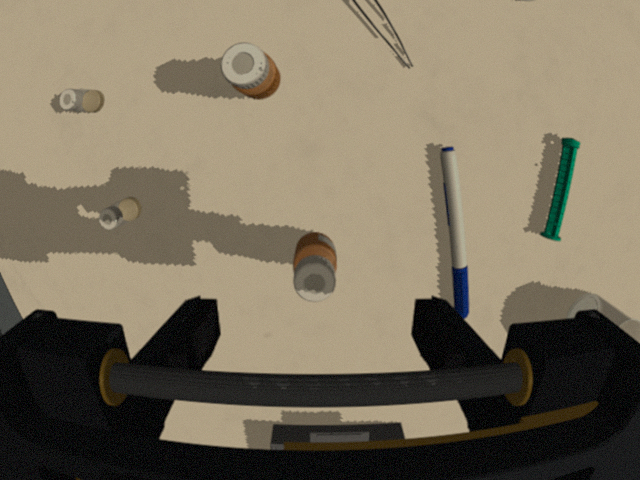

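The cap is at (316,281), so vial 2 is centred. The marker runs from (447,148) to (462,317), with a beaker beyond its blue end.

```bash
echo '[0.5, 0, 30, 0, 1, 0.5, 0, 55, 0, 0.9, 0.5, 0, 73, 0, 0.7, 0.5, 0, 73, 0, 0.2, 0.5, 0, 73, 0, 0.2]' > mv.in && python3 -m handwheel mv.in 15; echo '[0, 0, 0, 0, 0.2, 0, 0, 0, 0, 0.2, 0, 0, 0, 0, 0.2, 0, 0, 0, 0, 0.2, 0, 0, 0, 0, 0.2]' > mv.in && python3 -m handwheel mv.in; echo '[0, 0, 0, 0, 0.2, 0, 0, 0, 0, 0.2]' > mv.in && python3 -m handwheel mv.in
```

```text
time_s: 9.0
tool_pos: [558.7, -67.5, 194.2]
ee_rot: [[0.319, 0.948, 0.0], [0.948, -0.319, -0.0], [-0.0, 0.0, -1.0]]
wrist_force: [0.7, -0.9, 0.1]
gripper_width: 0.667
grasp_force: 0.0
time_s: 9.5
tool_pos: [558.7, -66.5, 194.4]
ee_rot: [[0.317, 0.948, 0.001], [0.948, -0.317, -0.0], [0.0, 0.001, -1.0]]
wrist_force: [0.0, -0.5, 3.9]
gripper_width: 0.305
grasp_force: 15.0
time_s: 9.7
tool_pos: [558.7, -66.6, 194.4]
ee_rot: [[0.317, 0.948, 0.001], [0.948, -0.317, -0.0], [0.0, 0.001, -1.0]]
wrist_force: [0.7, -0.1, 5.6]
gripper_width: 0.301
grasp_force: 15.0
```

```bash
echo '[0, 0, -30, 0, 0.2, 0, 0, -60, 0, 0.2, -40, 8, -60, 0, 0.2, -85, 16, -60, 0, 0.2, -130, 25, -60, 0, 0.2]' > mv.in && python3 -m handwheel mv.in; echo '[-45, 8, 0, 0, 0.2, -90, 17, 0, 0, 0.2, -116.7, 22.3, 0, 0, 0.2, -116.7, 22.3, 0, 0, 0.2, -116.7, 22.3, 0, 0, 0.2]' > mv.in && python3 -m handwheel mv.in; python3 - <<'E'
from h import *
s=shot("wrist"); save(s,"w8"); st=r.get_state(); R=np.array(st["ee_rot"]); p=np.array(st["tool_pos"])
print(p,"shift",R.T@(np.array([525.3,-315.7,199])-p))
E
```

```text
time_s: 10.2
tool_pos: [540.6, -198.5, 253.8]
ee_rot: [[0.316, 0.949, 0.0], [0.949, -0.316, -0.0], [-0.0, 0.0, -1.0]]
wrist_force: [0.6, -0.1, 0.0]
gripper_width: 0.301
grasp_force: 15.0
time_s: 10.7
tool_pos: [524.5, -315.8, 253.0]
ee_rot: [[0.319, 0.948, -0.001], [0.948, -0.319, 0.001], [0.001, -0.001, -1.0]]
wrist_force: [-0.3, 0.1, 0.0]
gripper_width: 0.304
grasp_force: 15.0
[ 524.67108103 -314.89529954  252.95642475] shift [-0.61101591  0.93170745 53.95458677]
```

View pics/w8.png

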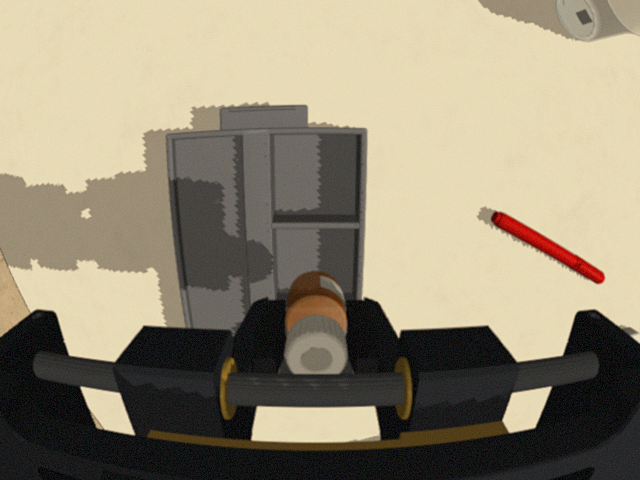

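Vial 2 is held at (316,325) over the middle compartment, whose far divider is at y≈222 px. Lower it, release, then go to vial 1.

```bash
echo '[0, 0.5, 20, 0, 0.2, 0, 0.5, 35, 0, 0.2, 0, 0.5, 45, 0, 0.2, 0, 0.5, 51, 0, 0.2, 0, 0.5, 53.5, 0, 0.2]' > mv.in && python3 -m handwheel mv.in; echo '[0, 0, 0, 0, 0.2, 0, 0, 0, 0, 0.6, 0, 0, 0, 0, 0.6, 0, 0, 0, 0, 0.6, 0, 0, 0, 0, 0.6]' > mv.in && python3 -m handwheel mv.in;echo '[0, 0, -20, 0, 0.6, 0, 0, -60, 0, 1, 0, 0, -100, 0, 1]' > mv.in && python3 -m handwheel mv.in; python3 - <<'E'
from h import *
st=r.get_state(); R=np.array(st["ee_rot"]); p=np.array(st["tool_pos"])
print(p,"to v1",R.T@(np.array([560,53.5,192])-p))
E
```

```text
time_s: 11.25
tool_pos: [525.3, -315.0, 199.2]
ee_rot: [[0.317, 0.949, -0.001], [0.949, -0.317, 0.001], [0.0, -0.002, -1.0]]
wrist_force: [0.8, 0.9, -1.5]
gripper_width: 0.297
grasp_force: 15.0
time_s: 11.75
tool_pos: [525.5, -315.9, 200.7]
ee_rot: [[0.318, 0.948, 0.001], [0.948, -0.318, -0.0], [-0.0, 0.001, -1.0]]
wrist_force: [0.0, 0.4, -0.1]
gripper_width: 0.598
grasp_force: 0.0
time_s: 12.05
tool_pos: [524.9, -315.4, 300.3]
ee_rot: [[0.318, 0.948, -0.002], [0.948, -0.318, 0.001], [0.001, -0.003, -1.0]]
wrist_force: [-0.0, -0.7, -0.5]
gripper_width: 0.756
grasp_force: 0.0
[ 524.87712158 -315.37139628  300.27468932] to v1 [360.85757632 -83.55153181 108.73859974]
```

```bash
echo '[40, -9, 0, 0, 1, 85, -20, 0, 0, 1, 130, -30, 0, 0, 1, 175, -41, 0, 0, 1, 220, -51, 0, 0, 1]' > mv.in && python3 -m handwheel mv.in; echo '[45, -10, 0, 0, 1, 90, -20, 0, 0, 1, 130, -30, 15, 0, 1, 140.8, -32.6, 35, 0, 1, 140.8, -32.6, 35, 0, 1]' > mv.in && python3 -m handwheel mv.in; echo '[0, 0, 0, 0, 1]' > mv.in && python3 -m handwheel mv.in; python3 - <<'E'
from h import *; import pickle
s=shot("wrist"); pickle.dump(s,open("w9.pkl","wb")); st=r.get_state(); R=np.array(st["ee_rot"]); p=np.array(st["tool_pos"])
print("to v1",R.T@(np.array([560,53.5,192])-p),proj(s,[560,53.5,61]))
save(s,"w9")
E
```

```text
time_s: 12.55
tool_pos: [546.7, -89.2, 300.6]
ee_rot: [[0.318, 0.948, 0.001], [0.948, -0.318, -0.0], [0.0, 0.001, -1.0]]
wrist_force: [0.6, 1.0, 0.7]
gripper_width: 1.001
grasp_force: 0.0
time_s: 13.05
tool_pos: [559.2, 54.9, 262.8]
ee_rot: [[0.314, 0.949, -0.005], [0.949, -0.314, -0.0], [-0.002, -0.005, -1.0]]
wrist_force: [0.3, -0.3, -0.8]
gripper_width: 0.995
grasp_force: 0.0
time_s: 13.15
tool_pos: [560.4, 52.9, 265.0]
ee_rot: [[0.317, 0.949, -0.001], [0.949, -0.317, -0.0], [-0.001, -0.001, -1.0]]
wrist_force: [0.4, 0.2, -0.7]
gripper_width: 1.0
grasp_force: 0.0
to v1 [ 0.80660782 -1.19233139 73.74320918] [313.345022  283.6033651]
```

View pics/w9.png

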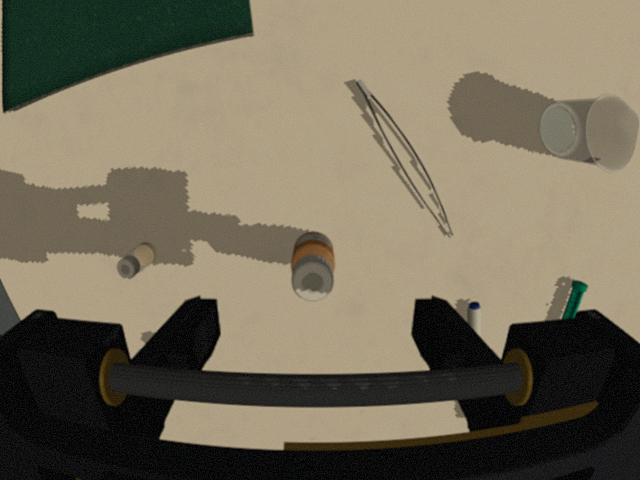

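Vial 1's cap is at (313,281), centred. Grasp and lift.

```bash
echo '[0.3, -0.5, 30, 0, 1, 0.3, -0.5, 55, 0, 0.9, 0.3, -0.5, 73, 0, 0.7, 0.3, -0.5, 73, 0, 0.2, 0.3, -0.5, 73, 0, 0.2]' > mv.in && python3 -m handwheel mv.in 15; echo '[0, 0, 0, 0, 0.2, 0, 0, 0, 0, 0.2, 0, 0, 0, 0, 0.2, 0, 0, 0, 0, 0.2, 0, 0, 0, 0, 0.2]' > mv.in && python3 -m handwheel mv.in; echo '[0, 0, 0, 0, 0.2, 0, 0, 0, 0, 0.2, 0, 0, -30, 0, 0.2, 0, 0, -60, 0, 0.2, 0, 0, -60, 0, 0.2]' > mv.in && python3 -m handwheel mv.in; python3 - <<'E'
from h import *
st=r.get_state(); p=np.array(st["tool_pos"]);R=np.array(st["ee_rot"]);print(p,"shift",R.T@(np.array([542.3,-264.4,199])-p))
E
```

```text
time_s: 13.7
tool_pos: [560.9, 52.4, 193.2]
ee_rot: [[0.319, 0.948, 0.001], [0.948, -0.319, -0.0], [0.0, 0.001, -1.0]]
wrist_force: [0.0, 0.1, 0.3]
gripper_width: 0.66
grasp_force: 0.0
time_s: 14.2
tool_pos: [560.6, 53.5, 192.9]
ee_rot: [[0.317, 0.948, 0.001], [0.948, -0.317, -0.0], [0.0, 0.001, -1.0]]
wrist_force: [-1.4, -0.2, 3.5]
gripper_width: 0.298
grasp_force: 15.0
time_s: 14.7
tool_pos: [562.4, 53.7, 256.2]
ee_rot: [[0.317, 0.948, 0.008], [0.948, -0.317, 0.0], [0.003, 0.007, -1.0]]
wrist_force: [0.9, 0.1, 0.9]
gripper_width: 0.298
grasp_force: 15.0
[562.36382528  53.66465355 256.23781436] shift [-308.15892998   81.49088915   56.93116172]
```

```bash
echo '[-40, 11, 0, 0, 0.2, -85, 23, 0, 0, 0.2, -130, 35, 0, 0, 0.2, -175, 48, 0, 0, 0.2, -220, 60, 0, 0, 0.2]' > mv.in && python3 -m handwheel mv.in; echo '[-45, 12, 0, 0, 0.2, -80, 21, 0, 0, 0.2, -87, 23.5, 0, 0, 0.2, -87, 23.5, 0, 0, 0.2, -87, 23.5, 0, 0, 0.2]' > mv.in && python3 -m handwheel mv.in; python3 - <<'E'
from h import *
st=r.get_state(); p=np.array(st["tool_pos"]);R=np.array(st["ee_rot"]);print(p,"shift",R.T@(np.array([542.3,-264.4,198])-p))
E
```

```text
time_s: 15.2
tool_pos: [546.5, -175.7, 250.9]
ee_rot: [[0.317, 0.948, -0.001], [0.948, -0.317, 0.001], [0.0, -0.001, -1.0]]
wrist_force: [0.5, -0.3, 0.5]
gripper_width: 0.3
grasp_force: 15.0
time_s: 15.7
tool_pos: [541.7, -263.1, 251.2]
ee_rot: [[0.317, 0.948, -0.002], [0.948, -0.317, 0.001], [0.001, -0.002, -1.0]]
wrist_force: [-0.8, 0.2, -0.7]
gripper_width: 0.299
grasp_force: 15.0
[ 541.7207234  -263.14822205  251.15627471] shift [-1.05090945  1.04947529 53.15342172]
```

```bash
echo '[-0.5, 0.7, 20, 0, 0.2, -0.5, 0.7, 35, 0, 0.2, -0.5, 0.7, 45, 0, 0.2, -0.5, 0.7, 51, 0, 0.2, -0.5, 0.7, 53, 0, 0.2]' > mv.in && python3 -m handwheel mv.in; echo '[0, 0, 0, 0, 0.2, 0, 0, 0, 0, 0.6, 0, 0, 0, 0, 0.6, 0, 0, 0, 0, 0.6, 0, 0, 0, 0, 0.6]' > mv.in && python3 -m handwheel mv.in;echo '[0, 0, -20, 0, 0.6, 0, 0, -60, 0, 1, 0, 0, -100, 0, 1]' > mv.in && python3 -m handwheel mv.in; python3 - <<'E'
from h import *; import pickle
w=[pickle.load(open(f"w{i}.pkl","rb")) for i in (2,3)]
for a in [[(216,18),(325,51)],[(328,59),(437,104)]]: print(tri([ray(s,p) for s,p in zip(w,a)]),[plane(s,p,7).round(1) for s,p in zip(w,a)])
st=r.get_state(); p=np.array(st["tool_pos"]);R=np.array(st["ee_rot"]);print(p,"to marker",R.T@(np.array([655.5,-88,280])-p))
E
```

```text
time_s: 16.2
tool_pos: [542.3, -264.1, 198.1]
ee_rot: [[0.317, 0.949, -0.002], [0.949, -0.317, 0.001], [0.0, -0.002, -1.0]]
wrist_force: [0.0, 0.0, -0.7]
gripper_width: 0.3
grasp_force: 15.0
time_s: 16.7
tool_pos: [542.7, -265.0, 199.6]
ee_rot: [[0.318, 0.948, 0.001], [0.948, -0.318, -0.0], [-0.0, 0.001, -1.0]]
wrist_force: [-0.1, 0.2, 0.1]
gripper_width: 0.6
grasp_force: 0.0
time_s: 17.0
tool_pos: [541.9, -264.6, 299.2]
ee_rot: [[0.318, 0.948, -0.002], [0.948, -0.318, 0.001], [0.0, -0.003, -1.0]]
wrist_force: [0.8, -0.5, -0.8]
gripper_width: 0.756
grasp_force: 0.0
(array([663.48657761, -25.13510029,   6.08011307]), [0.2, 0.2]) [array([663.1, -25.5,   7. ]), array([663.5, -25.2,   7. ])]
(array([ 646.91147999, -149.57215406,    9.13719274]), [0.6, 0.6]) [array([ 646.7, -149.5,    7. ]), array([ 647.9, -150.3,    7. ])]
[ 541.93792346 -264.6457588   299.24304997] to marker [203.55784075  51.63149839  19.20307649]
```

```bash
echo '[40, 10, 0, 0, 1, 85, 21, 0, -0.05, 1, 130, 33, 0, -0.1, 1, 175, 44, 0, -0.15, 1, 203.5, 51.6, 0, -0.19, 1]' > mv.in && python3 -m handwheel mv.in; echo '[0, 0, 15, 0, 1, 0, 0, 15, 0, 1, 0, 0, 15, 0, 1]' > mv.in && python3 -m handwheel mv.in; python3 - <<'E'
from h import *; import pickle
for n,ps in (("w9",[(558,128)]),("w3",[(503,27)])):
    s=pickle.load(open(n+".pkl","rb"));print(n,[plane(s,p,0).round(0) for p in ps])
s=shot("wrist"); save(s,"w10"); pickle.dump(s,open("w10.pkl","wb"))
hsv=cv2.cvtColor(s["image"],cv2.COLOR_RGB2HSV)
m=(hsv[...,0]>105)&(hsv[...,0]<130)&(hsv[...,1]>140)&(hsv[...,2]>40)
for c,b in blobs(m,60): print("blue",c.round(1),b,plane(s,c,7).round(1))
print("pred w,b,mid",proj(s,[663.5,-25,7]),proj(s,[647.3,-150,7]),proj(s,[655.2,-87.5,14]))
st=r.get_state(); p=np.array(st["tool_pos"]);R=np.array(st["ee_rot"]);print(p,R.round(3),"to marker",R.T@(np.array([655.2,-87.5,171.5])-p))
E
```

```text
time_s: 17.5
tool_pos: [657.3, -85.6, 299.6]
ee_rot: [[0.129, 0.992, 0.001], [0.992, -0.129, 0.001], [0.001, 0.001, -1.0]]
wrist_force: [0.2, -0.2, -0.6]
gripper_width: 1.0
grasp_force: 0.0
time_s: 17.8
tool_pos: [655.0, -89.0, 282.9]
ee_rot: [[0.134, 0.991, -0.003], [0.991, -0.134, 0.0], [-0.0, -0.003, -1.0]]
wrist_force: [0.9, 0.5, 0.2]
gripper_width: 1.001
grasp_force: 0.0
w9 [array([764.,  86.,   0.])]
w3 [array([ 768., -202.,    0.])]
blue [315.1 296.6] [308 273  14  49 608] [ 649.2 -129.6    7. ]
pred w,b,mid [315.15381595 154.51370953] [316.12587067 320.19534495] [315.37812295 245.72713375]
[655.20353501 -89.39004616 283.57859457] [[ 0.134  0.991 -0.002]
 [ 0.991 -0.134 -0.   ]
 [-0.    -0.002 -1.   ]] to marker [ 1.90412077e+00 -7.05416421e-02  1.12078334e+02]
```

View pics/w10.png

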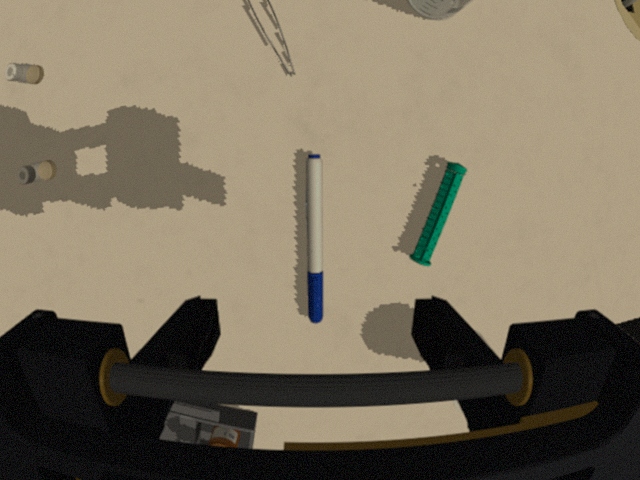

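The marker lies along the tool axis, from (315,154) to (316,322), midway between the fingers. The green item sits to the right at (440,215), so I'll descend half open to clear it.

```bash
echo '[1.5, 0, 15, 0, 0.4, 1.5, 0, 30, 0, 0.4, 1.5, 0, 45, 0, 0.4, 1.5, 0, 60, 0, 0.4, 1.5, 0, 70, 0, 0.4]' > mv.in && python3 -m handwheel mv.in 15; echo '[0, 0, 15, 0, 0.4, 0, 0, 30, 0, 0.4, 0, 0, 40, 0, 0.4, 0, 0, 41.5, 0, 0.4, 0, 0, 41.5, 0, 0.4]' > mv.in && python3 -m handwheel mv.in; echo '[0, 0, 0, 0, 0.0, 0, 0, 0, 0, 0.0, 0, 0, 0, 0, 0.0, 0, 0, 0, 0, 0.0, 0, 0, 0, 0, 0.0]' > mv.in && python3 -m handwheel mv.in; echo '[0, 0, 0, 0, 0.0, 0, 0, 0, 0, 0.0]' > mv.in && python3 -m handwheel mv.in
```

```text
time_s: 18.35
tool_pos: [655.4, -86.8, 211.5]
ee_rot: [[0.133, 0.991, -0.003], [0.991, -0.133, 0.001], [0.0, -0.003, -1.0]]
wrist_force: [-0.3, -0.2, -0.9]
gripper_width: 0.569
grasp_force: 0.0
time_s: 18.85
tool_pos: [656.2, -86.7, 172.2]
ee_rot: [[0.132, 0.991, -0.001], [0.991, -0.132, 0.0], [0.0, -0.001, -1.0]]
wrist_force: [0.3, 1.0, 1.0]
gripper_width: 0.399
grasp_force: 0.0
time_s: 19.35
tool_pos: [656.6, -86.8, 173.4]
ee_rot: [[0.133, 0.991, 0.001], [0.991, -0.133, -0.0], [-0.0, 0.001, -1.0]]
wrist_force: [-0.2, 0.6, 3.1]
gripper_width: 0.121
grasp_force: 15.0
time_s: 19.55
tool_pos: [656.6, -86.9, 173.4]
ee_rot: [[0.133, 0.991, 0.001], [0.991, -0.133, -0.0], [-0.0, 0.001, -1.0]]
wrist_force: [-0.8, -0.0, 4.5]
gripper_width: 0.123
grasp_force: 15.0
```

The 10.6 mm grip suggests I'm above the marker's widest part. Regrip about 2.5 mm lower.

```bash
echo '[0, 0, 0, 0, 0.25, 0, 0, 0, 0, 0.25, 0, 0, 2.5, 0, 0.25, 0, 0, 2.5, 0, 0.25, 0, 0, 2.5, 0, 0]' > mv.in && python3 -m handwheel mv.in; echo '[0, 0, 0, 0, 0.0, 0, 0, 0, 0, 0.0, 0, 0, 0, 0, 0.0, 0, 0, 0, 0, 0.0, 0, 0, 0, 0, 0]' > mv.in && python3 -m handwheel mv.in 20; echo '[0, 0, -10, 0, 0.0, 0, 0, -40, 0, 0.0, 0, 0, -80, 0, 0.0, 0, 0, -100, 0, 0, 0, 0, -100, 0, 0]' > mv.in && python3 -m handwheel mv.in; python3 - <<'E'
from h import *
s=shot("wrist"); st=r.get_state(); p=np.array(st["tool_pos"]);R=np.array(st["ee_rot"])
hsv=cv2.cvtColor(s["image"],cv2.COLOR_RGB2HSV)
m=(hsv[...,0]>105)&(hsv[...,0]<130)&(hsv[...,1]>140)&(hsv[...,2]>40)
print([(c.round(1),b) for c,b in blobs(m,60)])
th=np.radians(-18.4);c=np.array([497.8,-306.5]);C=np.array([[np.cos(th),-np.sin(th)],[np.sin(th),np.cos(th)]])
t=C@[-33,0]+c; print(p,R.round(3),t,"shift",R.T@(np.append(t,270)-p))
save(s,"w11")
E
```

```text
time_s: 20.05
tool_pos: [656.0, -86.7, 169.7]
ee_rot: [[0.133, 0.991, -0.001], [0.991, -0.133, 0.0], [0.0, -0.001, -1.0]]
wrist_force: [-0.2, 0.1, 0.7]
gripper_width: 0.181
grasp_force: 0.0
time_s: 20.55
tool_pos: [656.3, -86.8, 170.3]
ee_rot: [[0.133, 0.991, 0.0], [0.991, -0.133, 0.0], [0.0, 0.0, -1.0]]
wrist_force: [-0.4, -0.5, 0.0]
gripper_width: 0.12
grasp_force: 20.0
time_s: 21.05
tool_pos: [658.3, -87.1, 275.8]
ee_rot: [[0.133, 0.991, 0.009], [0.991, -0.133, -0.002], [-0.0, 0.009, -1.0]]
wrist_force: [0.4, 0.3, 0.3]
gripper_width: 0.127
grasp_force: 20.0
[(array([315.5, 179.4]), array([307, 177,  19,   6, 106], dtype=int32)), (array([315.8, 370.8]), array([305, 366,  22,   9, 126], dtype=int32)), (array([315.7, 417.2]), array([306, 407,  20,  23, 402], dtype=int32))]
[657.1838638  -86.92682505 272.9913559 ] [[ 0.133  0.991  0.005]
 [ 0.991 -0.133 -0.001]
 [-0.     0.005 -1.   ]] [ 466.48709162 -296.08358178] shift [-232.59696965 -161.29009247    2.21625779]
```

```bash
echo '[-30, -20, 0, 0, 0, -68, -47, 0, 0, 0, -106, -73, 0, 0, 0, -144, -99, 0, 0, 0, -180, -124, 0, 0, 0]' > mv.in && python3 -m handwheel mv.in; echo '[-32, -22, 0, 0.05, 0, -52.7, -36.3, 0, 0.1, 0, -52.7, -36.3, 0, 0.15, 0, -52.7, -36.3, 0, 0.188, 0, -52.7, -36.3, 0, 0.188, 0]' > mv.in && python3 -m handwheel mv.in;echo '[0, 0, 0, 0, 0, 0, 0, 0, 0, 0]' > mv.in && python3 -m handwheel mv.in; python3 - <<'E'
from h import *
st=r.get_state(); p=np.array(st["tool_pos"]);R=np.array(st["ee_rot"]);print(p,R.round(3),"shift",R.T@(np.array([466.5,-296.1,193])-p))
E
```

```text
time_s: 21.6
tool_pos: [507.1, -249.3, 268.0]
ee_rot: [[0.132, 0.991, -0.003], [0.991, -0.132, 0.002], [0.001, -0.004, -1.0]]
wrist_force: [0.2, -0.1, 0.0]
gripper_width: 0.122
grasp_force: 20.0
time_s: 22.1
tool_pos: [465.4, -296.0, 268.2]
ee_rot: [[0.316, 0.949, -0.003], [0.949, -0.316, 0.002], [0.001, -0.003, -1.0]]
wrist_force: [-0.1, -0.1, -0.6]
gripper_width: 0.119
grasp_force: 20.0
time_s: 22.3
tool_pos: [466.4, -295.8, 269.4]
ee_rot: [[0.314, 0.949, -0.001], [0.949, -0.314, 0.001], [0.0, -0.001, -1.0]]
wrist_force: [0.1, -0.3, -1.1]
gripper_width: 0.12
grasp_force: 20.0
[ 466.37839726 -295.78015746  269.37643313] [[ 0.314  0.949 -0.001]
 [ 0.949 -0.314  0.001]
 [ 0.    -0.001 -1.   ]] shift [-0.29621252  0.32416957 76.37593728]
```

```bash
echo '[0, 0, 25, 0, 0, 0, 0, 48, 0, 0, 0, 0, 62, 0, 0, 0, 0, 71, 0, 0, 0, 0, 76.5, 0, 0]' > mv.in && python3 -m handwheel mv.in; echo '[0, 0, 0, 0, 0, 0, 0, 0, 0, 0, 0, 0, 0, 0, 0.35, 0, 0, 0, 0, 0.35, 0, 0, 0, 0, 0.35]' > mv.in && python3 -m handwheel mv.in; echo '[0, 0, 0, 0, 0.35, 0, 0, -20, 0, 0.35, 0, 0, -60, 0, 0.35, 0, 0, -100, 0, 0.35, -40, 0, -130, 0, 0.35]' > mv.in && python3 -m handwheel mv.in; echo '[-45, 0, -20, 0, 1, -60, 0, -40, 0, 1, -60, 0, -40, 0, 1, -60, 0, -40, 0, 1, -60, 0, -40, 0, 1]' > mv.in && python3 -m handwheel mv.in; python3 - <<'E'
from h import *
s=shot("wrist"); save(s,"w12"); t=shot("top"); save(t,"t2")
E
```

```text
time_s: 22.8
tool_pos: [466.5, -296.0, 192.9]
ee_rot: [[0.315, 0.949, -0.001], [0.949, -0.315, 0.001], [0.0, -0.001, -1.0]]
wrist_force: [-0.8, 0.2, -0.7]
gripper_width: 0.123
grasp_force: 20.0
time_s: 23.3
tool_pos: [466.7, -296.3, 194.3]
ee_rot: [[0.316, 0.949, 0.001], [0.949, -0.316, -0.001], [-0.0, 0.001, -1.0]]
wrist_force: [-1.6, -0.3, 0.1]
gripper_width: 0.342
grasp_force: 0.0
time_s: 23.8
tool_pos: [455.0, -332.0, 326.1]
ee_rot: [[0.312, 0.95, 0.002], [0.95, -0.312, 0.001], [0.001, 0.002, -1.0]]
wrist_force: [0.0, -1.1, -0.8]
gripper_width: 0.347
grasp_force: 0.0
time_s: 24.3
tool_pos: [434.8, -389.7, 361.8]
ee_rot: [[0.315, 0.949, -0.002], [0.949, -0.315, 0.003], [0.002, -0.003, -1.0]]
wrist_force: [-0.5, -0.5, 0.0]
gripper_width: 0.782
grasp_force: 0.0
```

View pics/w12.png

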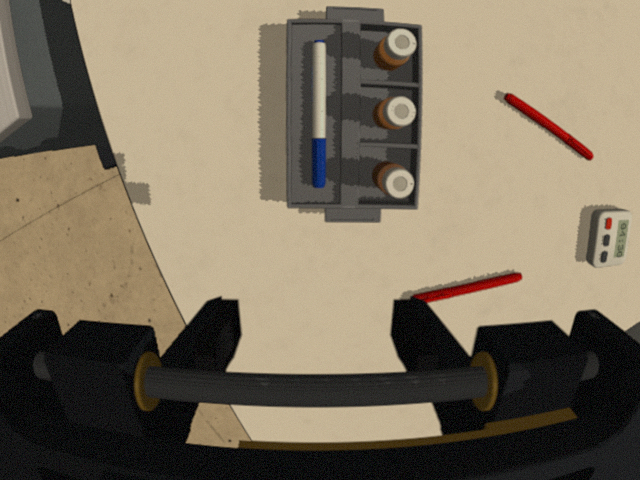

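The three vials stand in their own compartments, caps at (402,43), (400,111) and (399,182). The marker lies flat in the trough from (319,40) to (319,187), and the gripper is clear of everything.

```bash
python3 -c "
from station import r
print(r.close_job())"
```

```text
the job is handed in; nothing more can be done
None
```

I packed the caddy and handed the job in at about 24 s: the last picture shows the three large vials upright, each in its own compartment, and the marker flat in the trough; I never touched the small vials or the tweezers.

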